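# Slide the shouldered ring out of the cluster and check it in the bench gauge

## Task

Five turned brass rings stand touching one another; slide the shouldered one (the one with a step) out of the cluster along the table, without lifting it and without shifting the other rings, until it is well clear of them. Then slide it into the throat of the bench gauge and press it gently against the sprung anvil at the back with a steady force of about 9 N for one second, never forcing it, and leave it standing free, wholly inside the throat. Leave everything else on the bench where it is.

Things in the scene. Friction and masses are not known exactly. Their poses are not given: they have to be found in the camera images.
- shouldered_ring: the brass ring with a step: flange 72 mm outside diameter, 14 mm high, above it a collar 62 mm outside up to 30 mm height; open 54 mm bore right through, into which shut fingers can be lowered to push on its inside wall; 0.2 to 0.45 kg. Origin: centre of its underside. Its drag on the table varies (0.5 to 5 N) and adds to what fingers feel when pressing it on the anvil.
- ring_a: plain brass ring on the table: 72 mm outside, 54 mm bore right through, 26 mm high, 0.4 kg; origin: centre of its underside. With ring_b it is the cluster's row of two; nested on that, on the gauge's side, is a row of three (shouldered ring, ring_c, ring_d in any order), whose rings can leave square to the row, away from ring_a and ring_b. Neighbours' centres are 72.6 mm apart, gaps under 1 mm.
- ring_b: plain brass ring on the table: 72 mm outside, 54 mm bore right through, 26 mm high, 0.4 kg; origin: centre of its underside. Beside ring_a in the row of two.
- ring_c: plain brass ring on the table: 72 mm outside, 54 mm bore right through, 26 mm high, 0.4 kg; origin: centre of its underside. In the row of three, any place.
- ring_d: plain brass ring on the table: 72 mm outside, 54 mm bore right through, 26 mm high, 0.4 kg; origin: centre of its underside. In the row of three, any place.
- gauge: bench gauge fixed to the table: two parallel steel rails 16 mm high form a throat 76 mm wide with no floor (things slide in on the bare table); ahead of it the rail ends flare out to 110 mm over 38 mm. Origin on the table at the middle of the mouth, where the parallel part begins; x points into the throat, y across, z up. Green housing 58 mm high from x = 135 mm, flat dial on it (71 mm high).
- spare_ring: plain brass ring on the table: 72 mm outside, 54 mm bore right through, 26 mm high, 0.4 kg; origin: centre of its underside. A bystander standing alone.
- oil_bottle: white plastic bottle, 56 mm diameter, 150 mm high, bystander; origin at the centre of its underside
- wrench: steel wrench lying on the table, bystander; origin at its middle
- brush: brush lying on the table, bystander; origin at its middle
- screwdriver: screwdriver lying on the table, bystander; origin at its middle
- cup: steel cup, 70 mm diameter, 90 mm high, bystander; origin at the centre of its underside
- anvil_front (a point): a point of the gauge, on the table on the throat's middle line, 85 mm in from the mouth; axes as the gauge's. The sprung anvil's face (36 mm wide, 2 to 14 mm above the table) stands 0 to 18 mm behind this point, set anew each time and not measured: find it by feel. It yields about 4 N per mm, up to 8 mm, and springs back. A check takes 5 to 15 N; over 15 N on the gauge spoils it.
Not all that is in view belongs to the job. What is shaped like the shouldered_ring but black or purple is not meant.

How it is judged (in metres and radians):
On the way, in this order (a step that is already met when the one before it is completed fails the run):
1. the shouldered ring is clear of the other rings of the cluster by at least 15 mm (horizontal distance between shouldered_ring and ring_a above 0.087 m and horizontal distance between shouldered_ring and ring_b above 0.087 m and horizontal distance between shouldered_ring and ring_c above 0.087 m and horizontal distance between shouldered_ring and ring_d above 0.087 m), for 0.2 s.
2. the shouldered ring is in the gauge's throat, pressed with 5 N or more for 0.8 s (contact force between shouldered_ring and gauge above 5 N and x of shouldered_ring in the frame of gauge above 0.044 m and y of shouldered_ring in the frame of gauge between -0.006 and 0.006 m), for 0.8 s.
At the end, for the whole second after the job is handed in: The shouldered ring stands flat, free and at rest in the throat, centre at least 36 mm beyond the mouth and within 6 mm of the throat's middle line; the four other rings of the cluster have moved less than 4 mm, the bystanders less than 15 mm (x of shouldered_ring in the frame of gauge above 0.036 m and y of shouldered_ring in the frame of gauge between -0.006 and 0.006 m and height (world z) of shouldered_ring below 0.004 m and angle between shouldered_ring's own z axis and vertical below 0.05 rad and linear speed of shouldered_ring below 0.01 m/s and contact force between shouldered_ring and the fingers below 0.1 N and distance of each of ring_a, ring_b, ring_c, ring_d from where it was at the start of the episode below 0.004 m and distance of each of spare_ring, oil_bottle, wrench, brush, screwdriver, cup from where it was at the start of the episode below 0.015 m); the robot touches nothing.
It fails at once if the ring is pressed on the gauge with more than 15 N (contact force between shouldered_ring and gauge above 15 N).
It fails at once if the shouldered ring is lifted more than 8 mm or tipped (height (world z) of shouldered_ring above 0.008 m or angle between shouldered_ring's own z axis and vertical above 0.2 rad).
It fails at once if another ring of the cluster is shifted by more than 4 mm (distance of any of ring_a, ring_b, ring_c, ring_d from where it was at the start of the episode above 0.004 m).
It fails at once if a bystander is shifted by more than 15 mm (distance of any of spare_ring, oil_bottle, wrench, brush, screwdriver, cup from where it was at the start of the episode above 0.015 m).
It also fails if it takes over 70 s, if anything falls off the work surface, if the arm or the gripper's body presses on something with over 40 N, if the wrist force passes 120 N, or if a joint passes its speed limit or range.

## Robot

A 7-joint arm with a two-finger parallel gripper is mounted at the origin on the work surface. World frame = base frame: x ahead of the robot, y to its left, z up, the work surface at z = 0. Lengths are in m, angles in degrees, forces in N, time in s.
With the tool pointing down it reaches from about 0.425 to 0.875 m from the base axis. Payload 4.7 kg.
Tool frame: the origin (TCP) lies on the mounting face of the last link; the fingertips stand 182 mm ahead of it and the grasp point (between the pads) lies 164 mm ahead of it; z points along the fingers, y is the line along which they close (so a half turn about z gives the same grasp; the last joint's range is limited). The gripper opens to 87 mm and grips with 3 to 60 N. Pads are 19 mm wide; open, the fingers measure 117 mm over their backs; the gripper's body (75 mm by 190 mm) begins 51 mm behind the grasp point.
Start: joints at [77.985, 18.392, -4.016, 83.108, 1.295, 78.541, -3.26], TCP at [0.144, -0.634, 0.405] pointing down, gripper open.
Joint ranges: [-163.93, 163.93], [-17.29, 119.83], [-79.2, 71.16], [3.27, 140.29], [-89.18, 269.18], [5.43, 117.66], [-154.24, 154.24]. Speed limits (degrees/s): [147.25, 147.25, 180, 180, 180, 180, 180].

## Interface

Orientations are given as [roll, pitch, yaw] about the fixed x, y, z axes, in that order (R = Rz(yaw) Ry(pitch) Rx(roll)).
In Python, from cell import env gives the robot as it stands.
- The arm moves only by the tool servo_tool, never from a script. Its argument "plan" is a list of rows, each an object with "xyz": the shift along the tool's x, y, z in cm, a list of three; "twist": the turn, a rotation vector about the tool's x, y, z in degrees, a list of three; "jaw": the closure, from 0 (fully open) to 1 (shut). In form: [{"xyz": [x, y, z], "twist": [wx, wy, wz], "jaw": jaw}, ...]. A call has 1 to 10 rows; each row is the pose to reach, as a shift and turn from the pose commanded when the call began, along the tool's axes at that moment; what a row does not reach only later rows make up. A row lasts 1/12 s, in which the tool goes at most 41.7 mm and 7.16 degrees, less where a joint would pass 70% of its speed; a pose out of reach is approached as far as the arm can. A call with a gripper value outside its range is refused whole. The fingers move at their own pace and stop on an object; "newtons" is the grip in N (left out, the last holds). Time passes only in rows, so rows that repeat a pose let the fingers close. It gives the time, the measured TCP pose, the force, the opening and the grip force at its end, in the units of the state.
- env.get_obs(): the state, without advancing time (a new reading comes with each control period).
- env.read_camera(name): name is "side" or "top" or "wrist"; returns a dict with "img" (480x640x3 uint8, red, green, blue), "camera_matrix" (3x3 intrinsics, pixels), "R" (3x3) and "t" (3): a world point X has camera coordinates R X + t. Camera axes: x right, y down, z forward; pixel columns grow to the right and rows downward; lengths in m; the calibration is good to about 2 mm. A picture is of the moment at which its call begins. There is no depth.
- env.sign_off(): hands the job in; it is judged then, once.
The state is a dict: "time_s": time; "qpos": joint angles; "joint_velocities": joint speeds; "effort": joint torques, N m; "tool_pos": TCP position; "tool_rot": TCP orientation; "force": force on the tool from outside, world axes, zero at the start; "wrist_torque": the same for the moment, N m; "grip_width": finger opening in m; "grasp_force": force on a finger pad.
Only numpy, scipy, OpenCV 4.12 (cv2) and the standard library are available. Lean on these libraries where they do the work, as an engineer would, in place of code of your own. Each camera call takes 0.05 s, during which the arm holds its last target. There are 200 camera calls.

## Working session

There is one attempt and no reset: what is moved stays moved. The work goes in short steps, Python scripts to look and compute and a tool call to move; the robot and the scene stay as the last step left them, time stands still between calls to the robot, and variables do not carry over. Pictures are saved under pics/ and viewed, at most 10 in all, crops included, and the job is handed in when it is done.

Besides the shell and the picture viewer there is one more tool, called after "Emit:" by a JSON object that holds its "api" and its "payload". servo_tool: Moves the arm, as the interface text tells. Its arguments: {"type":"object","properties":{"plan":{"type":"array","items":{"type":"object","properties":{"xyz":{"type":"array","items":{"type":"number"}},"twist":{"type":"array","items":{"type":"number"}},"jaw":{"type":"number"}}}},"newtons":{"type":"number"}},"required":["plan"]}

```bash
mkdir -p pics; ls
python3 - <<'E'
from cell import env
import cv2,numpy as np
o=env.get_obs();print({k:np.round(v,3).tolist() for k,v in o.items()})
for n in("top","side"):
    c=env.read_camera(n);cv2.imwrite(f"pics/{n}0.png",c["img"][:,:,::-1]);np.savez(f"{n}.npz",**c)
    print(n,c["camera_matrix"].tolist(),np.round(c["R"],3).tolist(),c["t"])
E
```

```text
pics
{'time_s': 0.0, 'qpos': [77.984, 18.439, -4.014, 83.176, 1.295, 78.541, -3.259], 'joint_velocities': [0.031, -0.022, 0.003, -0.049, -0.049, -0.052, 0.017], 'effort': [0.0, -49.128, -0.404, -31.253, -0.064, 0.044, 0.0], 'tool_pos': [0.144, -0.634, 0.404], 'tool_rot': [-179.889, 0.006, 12.826], 'force': [0.072, 0.374, 0.206], 'wrist_torque': [0.018, 0.056, -0.009], 'grasp_force': 0.0, 'grip_width': 0.087}
top [[507.2728334947456, 0.0, 322.2628677879672], [0.0, 507.2728334947456, 237.012971160795], [0.0, 0.0, 1.0]] [[-0.079, -0.997, -0.001], [-0.976, 0.078, -0.203], [0.202, -0.015, -0.979]] [0.04262424 0.5779234  1.08985041]
side [[451.0786230790438, 0.0, 321.1485908181153], [0.0, 451.0786230790438, 227.72841185629306], [0.0, 0.0, 1.0]] [[-1.0, -0.022, 0.021], [-0.03, 0.539, -0.842], [0.007, -0.842, -0.539]] [0.56732086 0.03809132 1.06679468]
```

View pics/top0.png

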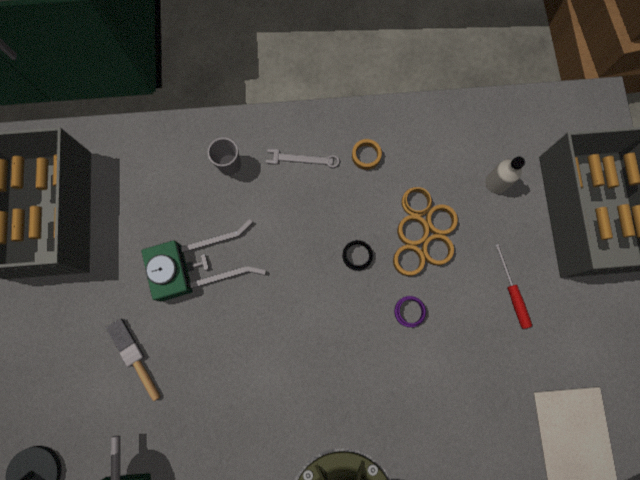

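View pics/side0.png

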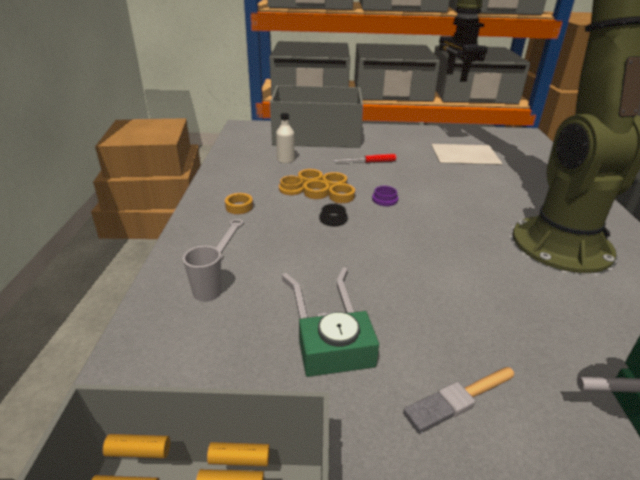

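The top view shows the row of three on the gauge's side at (417,201), (413,230) and (409,260), with the row of two at (441,219) and (438,249). The spare ring is at (367,153). The black decoy is at (357,255) and the purple one at (410,311). The gauge is at (165,270), with its mouth facing right. The ring at (417,201) looks stepped, so I'll check it in a crop and measure the positions.

```bash
cat > h.py <<'E'
import numpy as np,cv2
def ray(c,uv,z):
    K,R,t=c["camera_matrix"],c["R"],c["t"];o=-R.T@t
    d=R.T@np.linalg.solve(K,[uv[0],uv[1],1.]);return o+d*(z-o[2])/d[2]
def proj(c,X):
    p=c["camera_matrix"]@(c["R"]@np.asarray(X,float)+c["t"]);return p[:2]/p[2]
def loadc(n): return dict(np.load(n+".npz"))
E
python3 - <<'E'
from h import *
c=loadc("top");s=loadc("side")
hsv=cv2.cvtColor(c["img"],cv2.COLOR_RGB2HSV)
m=cv2.inRange(hsv,(10,110,60),(28,255,255))
cn,h=cv2.findContours(m,cv2.RETR_CCOMP,cv2.CHAIN_APPROX_NONE)
for i,k in enumerate(cn):
    if len(k)<30: continue
    e=cv2.fitEllipse(k)
    if 340<e[0][0]<470 and 130<e[0][1]<330: print(i,"hole" if h[0][i][3]>=0 else "outer",np.round(e[0],1),np.round(e[1],1),[np.round(ray(c,e[0],z)[:2],4).tolist() for z in(0,.013,.026,.03)])
a=cv2.resize(c["img"][180:285,380:470],None,fx=5,fy=5,interpolation=cv2.INTER_CUBIC)
b=cv2.resize(s["img"][160:215,265:365],None,fx=5,fy=5,interpolation=cv2.INTER_CUBIC)
# gauge crop
g=cv2.resize(c["img"][205:310,130:280],None,fx=5,fy=5,interpolation=cv2.INTER_CUBIC)
cv2.imwrite("pics/g.png",g[:,:,::-1])
o=np.zeros((800,500,3),np.uint8);o[:525,:450]=a;o[525:800]=b
o=cv2.resize(o,(375,600));cv2.imwrite("pics/cr.png",o[:,:,::-1])
E
```

```text
14 outer [423.6 232.9] [60.3 86.6] [[0.5826, -0.246], [0.58, -0.2432], [0.5774, -0.2403], [0.5766, -0.2395]]
15 hole [408.6 259.9] [21.9 23.9] [[0.5206, -0.2031], [0.5187, -0.2007], [0.5168, -0.1984], [0.5162, -0.1976]]
17 hole [437.2 249.3] [21.3 23.8] [[0.5405, -0.2736], [0.5384, -0.2704], [0.5363, -0.2673], [0.5356, -0.2663]]
19 hole [412.8 229.8] [21.3 23.5] [[0.5921, -0.2213], [0.5894, -0.2187], [0.5867, -0.2161], [0.5859, -0.2153]]
21 hole [441.1 219.3] [21.  23.3] [[0.6125, -0.2921], [0.6095, -0.2887], [0.6066, -0.2854], [0.6057, -0.2844]]
23 hole [417.1 200.1] [20.4 23.1] [[0.6645, -0.2401], [0.661, -0.2373], [0.6576, -0.2345], [0.6565, -0.2337]]
33 outer [366.3 153.2] [28.  29.2] [[0.7939, -0.1291], [0.789, -0.1276], [0.7841, -0.126], [0.7825, -0.1255]]
34 hole [366.1 153.1] [20.4 22.5] [[0.794, -0.1288], [0.7891, -0.1272], [0.7842, -0.1257], [0.7826, -0.1252]]
```

View pics/cr.png

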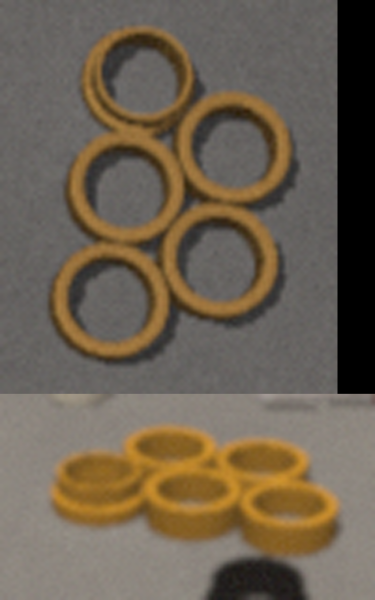

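View pics/g.png

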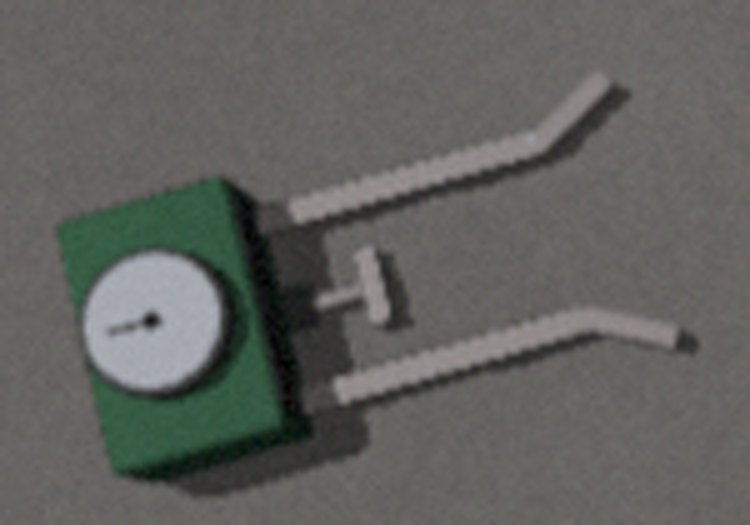

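The ring at top (417,201), side (291,184), is the shouldered one. It is brass and shows a narrower collar above a flange, while the other four brass rings are plain. The stepped pieces at (357,255) and (410,311) are black and purple, so they are ruled out. The gauge crop shows the rails, with the anvil at about (205,262). Next I'll measure the gauge frame.

Run:
```python
from h import *
c=loadc("top")
hsv=cv2.cvtColor(c["img"],cv2.COLOR_RGB2HSV)
m=((hsv[...,2]>125)&(hsv[...,1]<60)).astype(np.uint8)
n,l,st,ce=cv2.connectedComponentsWithStats(m)
L=[]
for i in range(1,n):
    x,y,w,hh,a=st[i]
    if 180<x<280 and 200<y<300 and a>15:
        print(i,st[i],ce[i])
        v,u=np.nonzero(l==i); P=np.array([ray(c,(p,q),.016)[:2] for p,q in zip(u,v)])
        if w>40:
            k=P[:,1]>P[:,1].max()-.085   # far part = parallel
            vx,vy,x0,y0=cv2.fitLine(P[k].astype(np.float32),2,0,.01,.01).ravel()
            s=np.sign(vy);d=np.array([vx,vy])*s;L.append((d,np.array([x0,y0])));print(" dir",d,"pt",x0,y0)
            t=P@d;nrm=np.array([-d[1],d[0]]);r=(P-[x0,y0])@nrm
            for b in np.arange(t.min(),t.max(),.008):
                kk=(t>=b)&(t<b+.008);print("  ",round(b,3),np.round(r[kk].mean()*1e3,1))
    
d=L[0][0]+L[1][0];d/=np.linalg.norm(d);nr=np.array([-d[1],d[0]])
r=[p@nr for _,p in L];print("axis",d,"yaw",np.degrees(np.arctan2(d[1],d[0])),"sep",r[0]-r[1],"mid",np.mean(r))
mid=nr*np.mean(r)
for uv in((130+540/5,205+143/5),(130+597/5,205+310/5)): print("corner t",ray(c,uv,.016)[:2]@d, ray(c,uv,.016))
print("origin off",mid)
for nm,uv in(("cup",(223,153)),("bottle",(500,185)),("black",(357,255)),("anvil",(203,262))): print(nm,ray(c,uv,.01)[:2])
```

```text
15 [188 220  64  29 280] [219.41071429 236.64285714]
 dir [-0.2085449  0.9780128] pt 0.59921694 0.27013683
   0.024 -18.4
   0.032 -14.8
   0.04 -9.9
   0.048 -5.1
   0.056 -1.0
   0.064 -0.2
   0.072 -0.1
   0.08 0.0
   0.088 0.3
   0.096 -0.1
   0.104 -0.0
   0.112 0.5
   0.12 -0.4
   0.128 0.1
   0.136 -0.4
   0.144 0.2
   0.152 0.1
   0.16 0.2
   0.168 -0.0
   0.176 0.0
17 [194 254  14  15  71] [202.6056338  261.70422535]
19 [197 267  68  18 288] [230.02430556 273.96875   ]
 dir [-0.21017298  0.97766423] pt 0.5132295 0.25056762
   0.025 17.9
   0.033 13.3
   0.041 8.8
   0.049 4.7
   0.057 1.7
   0.065 -0.2
   0.073 -0.1
   0.081 0.0
   0.089 -0.1
   0.097 -0.2
   0.105 0.5
   0.113 0.0
   0.121 0.2
   0.129 0.2
   0.137 -0.1
   0.145 -0.4
   0.153 0.0
   0.161 0.0
   0.169 -0.1
   0.177 0.2
axis [-0.209359   0.9778389] yaw 102.084785 sep -0.08817887 mid -0.59840375
corner t 0.06090368172424181 [0.61235979 0.19339251 0.016     ]
corner t 0.055644730896880816 [0.5308958  0.17057263 0.016     ]
origin off [0.58514243 0.12528121]
cup [0.81843792 0.22178922]
bottle [ 0.68351387 -0.44192977]
black [ 0.54023067 -0.0818443 ]
anvil [0.5522472 0.2791133]
```

Emit:
{"api": "servo_tool", "payload": {"plan": [{"xyz": [4, 0, 0], "twist": [0, 0, 0], "jaw": 1}, {"xyz": [8, -2, 0], "twist": [0, 0, -7], "jaw": 1}, {"xyz": [12, -4, 0], "twist": [0, 0, -14], "jaw": 1}, {"xyz": [16, -6, 0], "twist": [0, 0, -21], "jaw": 1}, {"xyz": [20, -8, 0], "twist": [0, 0, -28], "jaw": 1}, {"xyz": [24, -10, 0], "twist": [0, 0, -35], "jaw": 1}, {"xyz": [28, -12, 0], "twist": [0, 0, -42], "jaw": 1}, {"xyz": [32, -14, 0], "twist": [0, 0, -49], "jaw": 1}, {"xyz": [36, -16, 0], "twist": [0, 0, -56], "jaw": 1}, {"xyz": [40, -18, 0], "twist": [0, 0, -63], "jaw": 1}], "newtons": 10}}

```text
time_s: 0.93
tool_pos: [0.4742, -0.3854, 0.4045]
tool_rot: [-180.0, 0.0, 76.2]
force: [0.8, -0.4, -0.0]
grip_width: 0.0283
grasp_force: 0.0
```

Emit:
{"api": "servo_tool", "payload": {"plan": [{"xyz": [3, 2, 0], "twist": [0, 0, -7], "jaw": 1}, {"xyz": [6, 5, 0], "twist": [0, 0, -14], "jaw": 1}, {"xyz": [9, 7, 0], "twist": [0, 0, -21], "jaw": 1}, {"xyz": [12, 9, 0], "twist": [0, 0, -25.9], "jaw": 1}, {"xyz": [15, 11.5, 0], "twist": [0, 0, -25.9], "jaw": 1}, {"xyz": [18, 13.5, 0], "twist": [0, 0, -25.9], "jaw": 1}, {"xyz": [19, 14.3, 0], "twist": [0, 0, -25.9], "jaw": 1}, {"xyz": [19, 14.3, 0], "twist": [0, 0, -25.9], "jaw": 1}, {"xyz": [19, 14.3, 0], "twist": [0, 0, -25.9], "jaw": 1}]}}

```text
time_s: 1.68
tool_pos: [0.6584, -0.2372, 0.4038]
tool_rot: [-179.9, -0.0, 101.8]
force: [-0.5, -0.3, 0.2]
grip_width: 0.0004
grasp_force: 0.0
```

Run:
```python
from cell import env
from h import *
c=env.read_camera("wrist");np.savez("wrist.npz",**c);cv2.imwrite("pics/w1.png",c["img"][:,:,::-1])
print(-c["R"].T@c["t"]);o=env.get_obs();print(o["tool_pos"],o["tool_rot"],proj(c,(.66,-.237,.015)))
hsv=cv2.cvtColor(c["img"],cv2.COLOR_RGB2HSV)
m=cv2.inRange(hsv,(10,110,60),(28,255,255))
cn,h=cv2.findContours(m,cv2.RETR_CCOMP,cv2.CHAIN_APPROX_NONE)
for i,k in enumerate(cn):
    if len(k)<60: continue
    e=cv2.fitEllipse(k)
    print(i,"hole" if h[0][i][3]>=0 else "outer",np.round(e[0],1),np.round(e[1],1),[np.round(ray(c,e[0],z)[:2],4).tolist() for z in(0,.013,.015,.026)])
```

```text
[ 0.64191005 -0.16252193  0.38357345]
[ 0.65766331 -0.23889591  0.4040989 ] [-1.79889673e+02  3.67458648e-02  1.01666234e+02] [322.26043707 218.85759012]
0 outer [507.4 475.5] [  7.4 123.7] [[1.0018, -0.5551], [0.9896, -0.5418], [0.9877, -0.5398], [0.9774, -0.5285]]
1 outer [402.2 390.7] [ 19.1 671.5] [[0.8131, -0.4459], [0.8073, -0.4363], [0.8064, -0.4348], [0.8015, -0.4267]]
2 outer [338.1 338.6] [ 6.  68.8] [[0.7124, -0.387], [0.71, -0.3794], [0.7097, -0.3782], [0.7076, -0.3718]]
3 outer [300.9 339.3] [ 6.3 70.6] [[0.6665, -0.3978], [0.6657, -0.3898], [0.6655, -0.3886], [0.6648, -0.3818]]
4 outer [245.3 204.8] [125.  204.5] [[0.5724, -0.2421], [0.5748, -0.2394], [0.5751, -0.239], [0.5771, -0.2367]]
5 hole [266.8 251.3] [39.5 47.4] [[0.6052, -0.2913], [0.6064, -0.2869], [0.6066, -0.2863], [0.6077, -0.2826]]
8 hole [207.  223.8] [39.3 49.5] [[0.5326, -0.2728], [0.5363, -0.2691], [0.5369, -0.2685], [0.54, -0.2654]]
9 hole [319.8 216.3] [44.8 49.1] [[0.6574, -0.2377], [0.6569, -0.2351], [0.6568, -0.2347], [0.6564, -0.2326]]
11 hole [259.5 186.8] [46.  51.5] [[0.5849, -0.2189], [0.5868, -0.217], [0.5871, -0.2167], [0.5888, -0.2151]]
12 hole [196.  156.3] [44.1 53.6] [[0.5123, -0.2006], [0.5167, -0.1993], [0.5174, -0.1991], [0.5211, -0.198]]
13 outer [464.3 139.1] [69.8 79.9] [[0.7913, -0.1238], [0.7863, -0.1251], [0.7855, -0.1253], [0.7812, -0.1264]]
14 hole [461.7 139.8] [43.9 54.3] [[0.7888, -0.1251], [0.7839, -0.1264], [0.7831, -0.1266], [0.7789, -0.1276]]
```

View pics/w1.png

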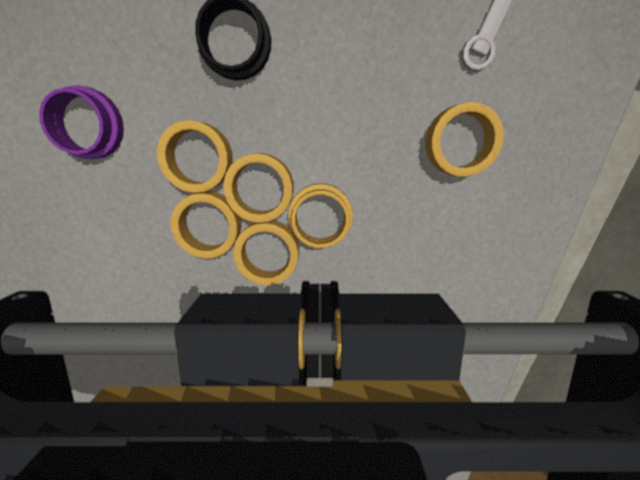

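The wrist view shows the stepped brass ring at (320,216), next to the others. Both cameras put its centre near (0.658,-0.2355), and its exit direction is a yaw of 75.7°. I'll turn to that yaw and go down.

Emit:
{"api": "servo_tool", "payload": {"plan": [{"xyz": [0.3, 0, 3], "twist": [0, 0, 6.5], "jaw": 1}, {"xyz": [0.3, 0, 7], "twist": [0, 0, 13], "jaw": 1}, {"xyz": [0.3, 0, 11], "twist": [0, 0, 19.5], "jaw": 1}, {"xyz": [0.3, 0, 14.5], "twist": [0, 0, 26.1], "jaw": 1}, {"xyz": [0.3, 0, 16], "twist": [0, 0, 26.1], "jaw": 1}, {"xyz": [0.3, 0, 16], "twist": [0, 0, 26.1], "jaw": 1}, {"xyz": [0.3, 0, 16], "twist": [0, 0, 26.1], "jaw": 1}, {"xyz": [0.3, 0, 16], "twist": [0, 0, 26.1], "jaw": 1}]}}

```text
time_s: 2.4
tool_pos: [0.6585, -0.2358, 0.2478]
tool_rot: [179.7, 0.0, 75.7]
force: [0.9, 0.0, 0.9]
grip_width: 0.0007
grasp_force: 0.0
```

```bash
cat > w.py <<'E'
from cell import env
from h import *
import sys
def look(n,kind="hole",z=.015):
    c=env.read_camera(n);np.savez(n+".npz",**c)
    hsv=cv2.cvtColor(c["img"],cv2.COLOR_RGB2HSV)
    m=cv2.inRange(hsv,(10,110,60),(28,255,255))
    cn,h=cv2.findContours(m,cv2.RETR_CCOMP,cv2.CHAIN_APPROX_NONE)
    for i,k in enumerate(cn):
        if len(k)<45: continue
        e=cv2.fitEllipse(k);p=ray(c,e[0],z)
        if .45<p[0]<.85 and -.32<p[1]<.35 and e[1][0]>15: print(n,"hole" if h[0][i][3]>=0 else "outer",np.round(e[0],1),np.round(e[1],1),np.round(p[:2],4))
    return c
def obs():
    o=env.get_obs();print(round(o["time_s"],2),"pos",np.round(o["tool_pos"],4),"rot",np.round(o["tool_rot"],2),"F",np.round(o["force"],2))
E
python3 - <<'E'
from w import *
obs();c=look("wrist");look("top");obs()
E
```

```text
2.4 pos [ 0.6585 -0.2358  0.2478] rot [1.7975e+02 3.0000e-02 7.5670e+01] F [0.87 0.04 0.91]
wrist outer [246.6 383.2] [ 44.8 394.6] [ 0.5848 -0.3106]
wrist outer [176.3 264.1] [107.  360.9] [ 0.5683 -0.2111]
wrist hole [ 98.7 264.1] [49.7 78. ] [ 0.5191 -0.1985]
wrist outer [492.9  40.8] [107.6 147. ] [ 0.7841 -0.1319]
top outer [420.8 247.6] [52.5 59.8] [ 0.5452 -0.2322]
top hole [408.7 260. ] [21.7 23.9] [ 0.5181 -0.2005]
top hole [437.4 249.2] [22.2 23.5] [ 0.5382 -0.2704]
top outer [366.3 153.6] [28.8 29.4] [ 0.787  -0.1272]
top hole [366.2 153.9] [19.1 22.3] [ 0.7862 -0.127 ]
2.5 pos [ 0.6587 -0.2354  0.2481] rot [1.7971e+02 3.0000e-02 7.5660e+01] F [-0.03  0.41 -0.25]
```

Emit:
{"api": "servo_tool", "payload": {"plan": [{"xyz": [0, 0, 1.5], "twist": [0, 0, 0], "jaw": 1}, {"xyz": [0, 0, 3], "twist": [0, 0, 0], "jaw": 1}, {"xyz": [0, 0, 4.5], "twist": [0, 0, 0], "jaw": 1}, {"xyz": [0, 0, 5.7], "twist": [0, 0, 0], "jaw": 1}, {"xyz": [0, 0, 5.7], "twist": [0, 0, 0], "jaw": 1}, {"xyz": [0, 0, 5.7], "twist": [0, 0, 0], "jaw": 1}]}}

```text
time_s: 3.0
tool_pos: [0.6572, -0.2346, 0.1861]
tool_rot: [-179.9, -0.0, 75.6]
force: [0.1, 0.9, 0.8]
grip_width: 0.0009
grasp_force: 0.0
```

Emit:
{"api": "servo_tool", "payload": {"plan": [{"xyz": [0.3, 0, 0], "twist": [0, 0, 0], "jaw": 1}, {"xyz": [0.6, 0, 0], "twist": [0, 0, 0], "jaw": 1}, {"xyz": [0.8, 0, 0], "twist": [0, 0, 0], "jaw": 1}, {"xyz": [1.0, 0, 0], "twist": [0, 0, 0], "jaw": 1}, {"xyz": [1.2, 0, 0], "twist": [0, 0, 0], "jaw": 1}]}}

```text
time_s: 3.42
tool_pos: [0.6608, -0.2228, 0.1882]
tool_rot: [180.0, 0.0, 75.6]
force: [-0.2, 0.4, -0.6]
grip_width: 0.0003
grasp_force: 0.0
```

Emit:
{"api": "servo_tool", "payload": {"plan": [{"xyz": [0.2, 0, 0], "twist": [0, 0, 0], "jaw": 1}, {"xyz": [0.4, 0, 0], "twist": [0, 0, 0], "jaw": 1}, {"xyz": [0.6, 0, 0], "twist": [0, 0, 0], "jaw": 1}, {"xyz": [0.8, 0, 0], "twist": [0, 0, 0], "jaw": 1}, {"xyz": [1.0, 0, 0], "twist": [0, 0, 0], "jaw": 1}]}}

```text
time_s: 3.83
tool_pos: [0.663, -0.2141, 0.188]
tool_rot: [180.0, 0.1, 75.6]
force: [-1.2, -2.9, 1.2]
grip_width: 0.0006
grasp_force: 1.2
```

Emit:
{"api": "servo_tool", "payload": {"plan": [{"xyz": [0.5, 0, 0], "twist": [0, 0, 0], "jaw": 1}, {"xyz": [1.0, 0, 0], "twist": [0, 0, 0], "jaw": 1}, {"xyz": [1.5, 0, 0], "twist": [0, 0, 0], "jaw": 1}, {"xyz": [2.0, 0, 0], "twist": [0, 0, 0], "jaw": 1}, {"xyz": [2.5, 0, 0], "twist": [0, 0, 0], "jaw": 1}, {"xyz": [3, 0, 0], "twist": [0, 0, 0], "jaw": 1}, {"xyz": [3.5, 0, 0], "twist": [0, 0, 0], "jaw": 1}, {"xyz": [4, 0, 0], "twist": [0, 0, 0], "jaw": 1}, {"xyz": [4.5, 0, 0], "twist": [0, 0, 0], "jaw": 1}, {"xyz": [5.0, 0, 0], "twist": [0, 0, 0], "jaw": 1}]}}

```text
time_s: 4.67
tool_pos: [0.6756, -0.1647, 0.1878]
tool_rot: [180.0, 0.0, 75.6]
force: [-0.7, -3.5, 1.7]
grip_width: 0.0004
grasp_force: 1.5
```

Emit:
{"api": "servo_tool", "payload": {"plan": [{"xyz": [0.5, 0, 0], "twist": [0, 0, 0], "jaw": 1}, {"xyz": [1.0, 0, 0], "twist": [0, 0, 0], "jaw": 1}, {"xyz": [1.0, 0, 0], "twist": [0, 0, 0], "jaw": 1}, {"xyz": [1.0, 0, 0], "twist": [0, 0, 0], "jaw": 1}, {"xyz": [1.0, 0, 0], "twist": [0, 0, 0], "jaw": 1}]}}

```text
time_s: 5.08
tool_pos: [0.6779, -0.1543, 0.1872]
tool_rot: [-179.9, -0.1, 75.7]
force: [-0.5, -0.2, 0.6]
grip_width: 0.0006
grasp_force: 0.0
```

Run:
```python
from w import *
obs();c=look("top");look("wrist");s=look("side")
a=cv2.resize(c["img"][130:290,190:450],None,fx=3,fy=3);cv2.imwrite("pics/t2.png",a[:,:,::-1])
```

```text
5.08 pos [ 0.6779 -0.1543  0.1872] rot [-1.7995e+02 -8.0000e-02  7.5670e+01] F [-0.47 -0.17  0.62]
top outer [402.1 252.4] [18.2 54.3] [ 0.5372 -0.1871]
top outer [365.1 153.6] [24.5 27.4] [ 0.7873 -0.1245]
wrist outer [279.5 390.5] [ 22.9 558.2] [ 0.6449 -0.1952]
wrist outer [320.  279.1] [ 38.7 120.7] [ 0.6812 -0.1394]
wrist outer [545.3 194.9] [164.8 195.8] [ 0.7878 -0.1253]
wrist hole [532.5 195.1] [ 82.1 117.3] [ 0.7823 -0.124 ]
side outer [238.5 202.8] [20.9 28.6] [ 0.785  -0.1238]
side outer [283.  197.4] [19.  26.4] [ 0.6729 -0.1596]
side outer [329.8 187. ] [30.4 51.2] [ 0.5488 -0.227 ]
```

View pics/t2.png

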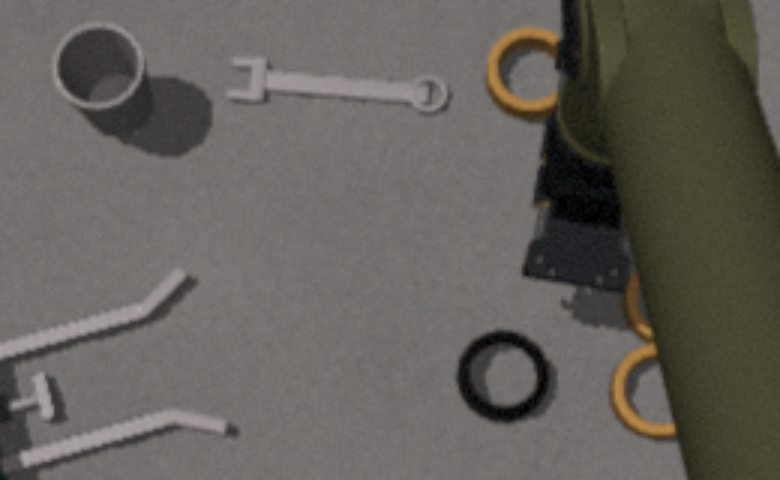

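The ring is out: its centre is about (0.675,-0.167) by the finger position. The way to the gauge runs between the spare ring and the black decoy. I'll back off to the ring centre and turn to a yaw of about 107°.

Emit:
{"api": "servo_tool", "payload": {"plan": [{"xyz": [-0.6, 0, 0], "twist": [0, 0, 0], "jaw": 1}, {"xyz": [-1.2, 0, 0], "twist": [0, 0, -5], "jaw": 1}, {"xyz": [-1.3, 0, 0], "twist": [0, 0, -11], "jaw": 1}, {"xyz": [-1.3, 0, 0], "twist": [0, 0, -17], "jaw": 1}, {"xyz": [-1.3, 0, 0], "twist": [0, 0, -23], "jaw": 1}, {"xyz": [-1.3, 0, 0], "twist": [0, 0, -29], "jaw": 1}, {"xyz": [-1.3, 0, 0], "twist": [0, 0, -31.5], "jaw": 1}, {"xyz": [-1.3, 0, 0], "twist": [0, 0, -31.5], "jaw": 1}, {"xyz": [-1.3, 0, 0], "twist": [0, 0, -31.5], "jaw": 1}]}}

```text
time_s: 5.98
tool_pos: [0.6746, -0.1686, 0.1876]
tool_rot: [-180.0, -0.0, 107.0]
force: [-0.3, -0.3, 0.1]
grip_width: 0.0003
grasp_force: 0.0
```

Emit:
{"api": "servo_tool", "payload": {"plan": [{"xyz": [0.6, 0, 0], "twist": [0, 0, 0], "jaw": 1}, {"xyz": [1.0, 0, 0], "twist": [0, 0, 0], "jaw": 1}, {"xyz": [1.3, 0, 0], "twist": [0, 0, 0], "jaw": 1}, {"xyz": [1.8, 0, 0], "twist": [0, 0, 0], "jaw": 1}, {"xyz": [2.4, 0, 0], "twist": [0, 0, 0], "jaw": 1}, {"xyz": [3.2, 0, 0], "twist": [0, 0, 0], "jaw": 1}, {"xyz": [4.0, 0, 0], "twist": [0, 0, 0], "jaw": 1}, {"xyz": [4.8, 0, 0], "twist": [0, 0, 0], "jaw": 1}, {"xyz": [5.6, 0, 0], "twist": [0, 0, 0], "jaw": 1}, {"xyz": [6.4, 0, 0], "twist": [0, 0, 0], "jaw": 1}]}}

```text
time_s: 6.82
tool_pos: [0.6556, -0.1059, 0.1878]
tool_rot: [-180.0, 0.0, 107.1]
force: [1.8, -1.8, 0.0]
grip_width: 0.0003
grasp_force: 0.9
```

Emit:
{"api": "servo_tool", "payload": {"plan": [{"xyz": [0.8, 0, 0], "twist": [0, 0, 0], "jaw": 1}, {"xyz": [1.6, 0, 0], "twist": [0, 0, 0], "jaw": 1}, {"xyz": [2.4, 0, 0], "twist": [0, 0, 0], "jaw": 1}, {"xyz": [3.2, 0, 0], "twist": [0, 0, 0], "jaw": 1}, {"xyz": [4.0, 0, 0], "twist": [0, 0, 0], "jaw": 1}, {"xyz": [4.8, 0, 0], "twist": [0, 0, 0], "jaw": 1}, {"xyz": [5.6, 0, 0], "twist": [0, 0, 0], "jaw": 1}, {"xyz": [6.4, 0, 0], "twist": [0, 0, 0], "jaw": 1}, {"xyz": [7.2, 0, 0], "twist": [0, 0, 0], "jaw": 1}, {"xyz": [8.0, 0, 0], "twist": [0, 0, 0], "jaw": 1}]}}

```text
time_s: 7.65
tool_pos: [0.6321, -0.0297, 0.1877]
tool_rot: [-180.0, 0.0, 107.1]
force: [0.8, -1.5, 0.3]
grip_width: 0.0004
grasp_force: 1.0
```

Emit:
{"api": "servo_tool", "payload": {"plan": [{"xyz": [0.8, 0, 0], "twist": [0, 0, 0], "jaw": 1}, {"xyz": [1.6, 0, 0], "twist": [0, 0, 0], "jaw": 1}, {"xyz": [2.4, 0, 0], "twist": [0, 0, 0], "jaw": 1}, {"xyz": [3.2, 0, 0], "twist": [0, 0, 0], "jaw": 1}, {"xyz": [4.0, 0, 0], "twist": [0, 0, 0], "jaw": 1}, {"xyz": [4.8, 0, 0], "twist": [0, 0, 0], "jaw": 1}, {"xyz": [5.6, 0, 0], "twist": [0, 0, 0], "jaw": 1}, {"xyz": [6.4, 0, 0], "twist": [0, 0, 0], "jaw": 1}, {"xyz": [7.2, 0, 0], "twist": [0, 0, 0], "jaw": 1}, {"xyz": [8.0, 0, 0], "twist": [0, 0, 0], "jaw": 1}]}}

```text
time_s: 8.48
tool_pos: [0.6086, 0.0468, 0.1877]
tool_rot: [-180.0, 0.0, 107.1]
force: [-0.3, -1.1, -0.2]
grip_width: 0.0007
grasp_force: 1.0
```

Run:
```python
from w import *
obs();c=look("top");look("wrist");s=look("side");obs()
i=np.hstack([c["img"][180:300,150:400],s["img"][150:270,200:400]]);a=cv2.resize(i,(800,213))
a=cv2.resize(i,None,fx=1.75,fy=1.75);cv2.imwrite("pics/t3.png",a[:,:,::-1])
```

```text
8.48 pos [0.6086 0.0468 0.1877] rot [-1.8000e+02  1.0000e-02  1.0712e+02] F [-0.3  -1.07 -0.22]
top outer [425.3 239.9] [53.8 75.3] [ 0.5626 -0.2449]
top hole [408.5 260. ] [21.9 23.8] [ 0.5181 -0.2001]
top hole [437.2 249.4] [21.3 23.7] [ 0.5378 -0.2699]
top hole [412.8 230.1] [21.1 23.4] [ 0.5884 -0.2183]
top hole [441.1 219.6] [20.6 23.3] [ 0.6084 -0.288 ]
top outer [366.2 153.6] [28.6 29.3] [ 0.7872 -0.1272]
top hole [366.2 154. ] [18.8 22.4] [ 0.7861 -0.1269]
wrist outer [347.9 390.9] [ 20.3 520.3] [0.6356 0.008 ]
wrist outer [318.9 280.6] [ 36.9 113.3] [0.6024 0.0632]
side outer [301.6 241.1] [24.2 30.3] [0.6114 0.0429]
side outer [238.5 202.8] [20.9 28.5] [ 0.7849 -0.1237]
side outer [339.4 184.9] [19.9 34.9] [ 0.522  -0.2416]
8.63 pos [0.6083 0.0477 0.1877] rot [-1.7999e+02 -7.0000e-02  1.0724e+02] F [ 0.8  -1.08 -0.14]
```

View pics/t3.png

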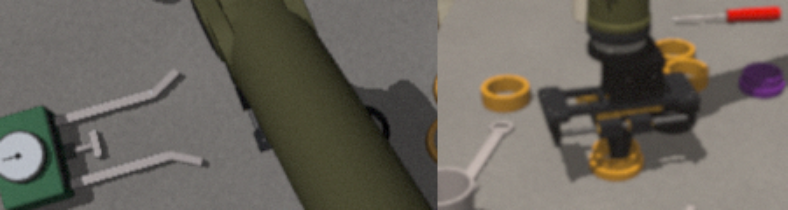

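The side view shows the ring upright around the fingers at (301,241), and the cluster hasn't moved. It is about 7 mm off the throat line, and continuing straight along this yaw brings it on. I'll turn to a yaw of 102° near the mouth.

Emit:
{"api": "servo_tool", "payload": {"plan": [{"xyz": [0.8, 0, 0], "twist": [0, 0, 0], "jaw": 1}, {"xyz": [1.6, 0, 0], "twist": [0, 0, 0], "jaw": 1}, {"xyz": [2.4, 0, 0], "twist": [0, 0, 0], "jaw": 1}, {"xyz": [3.2, 0, 0], "twist": [0, 0, 1], "jaw": 1}, {"xyz": [4.0, 0, 0], "twist": [0, 0, 2], "jaw": 1}, {"xyz": [4.8, 0, 0], "twist": [0, 0, 3], "jaw": 1}, {"xyz": [5.6, 0, 0], "twist": [0, 0, 4], "jaw": 1}, {"xyz": [6.4, 0, 0], "twist": [0, 0, 5], "jaw": 1}, {"xyz": [7.2, 0, 0], "twist": [0, 0, 5], "jaw": 1}, {"xyz": [7.2, 0, 0], "twist": [0, 0, 5], "jaw": 1}]}}

```text
time_s: 9.47
tool_pos: [0.5866, 0.1177, 0.1878]
tool_rot: [-180.0, -0.1, 102.3]
force: [-0.7, -0.0, 0.3]
grip_width: 0.0004
grasp_force: 0.0
```

```bash
cat > g.py <<'E'
from w import *
obs();o=env.get_obs();r=o["tool_pos"][:2]-np.array([.5721,.1859]);d=np.array([-.2094,.9778])
print("gauge along/lat mm",r@d*1e3,r@[-d[1],d[0]]*1e3,"axial F",o["force"][:2]@d)
E
python3 g.py; python3 -c "
from w import *
look('side')"
```

```text
9.47 pos [0.5866 0.1177 0.1878] rot [-1.7998e+02 -1.0000e-01  1.0233e+02] F [-0.67 -0.05  0.28]
gauge along/lat mm -69.72875513930981 0.12334941961205279 axial F 0.09591110830910077
side outer [310.4 259.5] [26.1 31.8] [0.5884 0.1121]
side outer [238.4 202.8] [21.  28.4] [ 0.7852 -0.1239]
side outer [342.1 187.3] [17.9 34.4] [ 0.5146 -0.2276]
```

Emit:
{"api": "servo_tool", "payload": {"plan": [{"xyz": [0.5, 0, 0], "twist": [0, 0, 0], "jaw": 1}, {"xyz": [1.0, 0, 0], "twist": [0, 0, 0], "jaw": 1}, {"xyz": [1.5, 0, 0], "twist": [0, 0, 0], "jaw": 1}, {"xyz": [2.0, 0, 0], "twist": [0, 0, 0], "jaw": 1}, {"xyz": [2.5, 0, 0], "twist": [0, 0, 0], "jaw": 1}, {"xyz": [3.0, 0, 0], "twist": [0, 0, 0], "jaw": 1}, {"xyz": [3.5, 0, 0], "twist": [0, 0, 0], "jaw": 1}, {"xyz": [4.0, 0, 0], "twist": [0, 0, 0], "jaw": 1}, {"xyz": [4.5, 0, 0], "twist": [0, 0, 0], "jaw": 1}, {"xyz": [5.0, 0, 0], "twist": [0, 0, 0], "jaw": 1}]}}

```text
time_s: 10.35
tool_pos: [0.5769, 0.1643, 0.1877]
tool_rot: [-180.0, 0.0, 102.1]
force: [0.2, -0.9, -1.3]
grip_width: 0.0001
grasp_force: 0.8
```

Emit:
{"api": "servo_tool", "payload": {"plan": [{"xyz": [0.3, 0, 0], "twist": [0, 0, 0], "jaw": 1}, {"xyz": [0.6, 0, 0], "twist": [0, 0, 0], "jaw": 1}, {"xyz": [0.9, 0, 0], "twist": [0, 0, 0], "jaw": 1}, {"xyz": [1.2, 0, 0], "twist": [0, 0, 0], "jaw": 1}, {"xyz": [1.5, 0, 0], "twist": [0, 0, 0], "jaw": 1}, {"xyz": [1.8, 0, 0], "twist": [0, 0, 0], "jaw": 1}, {"xyz": [2.1, 0, 0], "twist": [0, 0, 0], "jaw": 1}, {"xyz": [2.4, 0, 0], "twist": [0, 0, 0], "jaw": 1}, {"xyz": [2.7, 0, 0], "twist": [0, 0, 0], "jaw": 1}, {"xyz": [3.0, 0, 0], "twist": [0, 0, 0], "jaw": 1}]}}

```text
time_s: 11.18
tool_pos: [0.5708, 0.1934, 0.1877]
tool_rot: [-180.0, 0.0, 102.1]
force: [0.1, -2.1, 0.4]
grip_width: 0.0004
grasp_force: 0.8
```

```bash
python3 g.py
```

```text
11.18 pos [0.5708 0.1934 0.1877] rot [-1.8000e+02  1.0000e-02  1.0212e+02] F [ 0.1  -2.13  0.42]
gauge along/lat mm 7.575147342283678 -0.24745343960989116 axial F -2.102861942415155
```

Emit:
{"api": "servo_tool", "payload": {"plan": [{"xyz": [0.4, 0, 0], "twist": [0, 0, 0], "jaw": 1}, {"xyz": [0.8, 0, 0], "twist": [0, 0, 0], "jaw": 1}, {"xyz": [1.2, 0, 0], "twist": [0, 0, 0], "jaw": 1}, {"xyz": [1.6, 0, 0], "twist": [0, 0, 0], "jaw": 1}, {"xyz": [2.0, 0, 0], "twist": [0, 0, 0], "jaw": 1}, {"xyz": [2.4, 0, 0], "twist": [0, 0, 0], "jaw": 1}, {"xyz": [2.8, 0, 0], "twist": [0, 0, 0], "jaw": 1}, {"xyz": [3.2, 0, 0], "twist": [0, 0, 0], "jaw": 1}, {"xyz": [3.6, 0, 0], "twist": [0, 0, 0], "jaw": 1}, {"xyz": [4.0, 0, 0], "twist": [0, 0, 0], "jaw": 1}]}}

```text
time_s: 12.02
tool_pos: [0.5623, 0.2326, 0.1877]
tool_rot: [-180.0, 0.0, 102.1]
force: [-0.3, -1.7, -0.1]
grip_width: 0.0006
grasp_force: 0.8
```

Emit:
{"api": "servo_tool", "payload": {"plan": [{"xyz": [0.2, 0, 0], "twist": [0, 0, 0], "jaw": 1}, {"xyz": [0.4, 0, 0], "twist": [0, 0, 0], "jaw": 1}, {"xyz": [0.6, 0, 0], "twist": [0, 0, 0], "jaw": 1}, {"xyz": [0.8, 0, 0], "twist": [0, 0, 0], "jaw": 1}, {"xyz": [1.0, 0, 0], "twist": [0, 0, 0], "jaw": 1}]}}

```text
time_s: 12.43
tool_pos: [0.5604, 0.242, 0.1877]
tool_rot: [-180.0, 0.0, 102.1]
force: [-0.2, -1.8, 0.2]
grip_width: 0.0005
grasp_force: 0.9
```

```bash
python3 g.py
```

```text
12.43 pos [0.5604 0.242  0.1877] rot [-1.8000e+02  1.0000e-02  1.0211e+02] F [-0.21 -1.79  0.21]
gauge along/lat mm 57.27945306614683 -0.2573277658152484 axial F -1.7041113024493753
```

Sliding drag is about 1.9 N. From here I'll feel for the anvil in 2 mm steps.

Emit:
{"api": "servo_tool", "payload": {"plan": [{"xyz": [0.1, 0, 0], "twist": [0, 0, 0], "jaw": 1}, {"xyz": [0.2, 0, 0], "twist": [0, 0, 0], "jaw": 1}, {"xyz": [0.3, 0, 0], "twist": [0, 0, 0], "jaw": 1}]}}

```text
time_s: 12.68
tool_pos: [0.5597, 0.2449, 0.1877]
tool_rot: [-180.0, 0.0, 102.1]
force: [0.4, -1.7, 0.1]
grip_width: 0.0005
grasp_force: 0.9
```

Emit:
{"api": "servo_tool", "payload": {"plan": [{"xyz": [0.1, 0, 0], "twist": [0, 0, 0], "jaw": 1}, {"xyz": [0.2, 0, 0], "twist": [0, 0, 0], "jaw": 1}]}}

```text
time_s: 12.85
tool_pos: [0.5593, 0.2468, 0.1877]
tool_rot: [180.0, 0.0, 102.1]
force: [0.3, -2.5, -1.1]
grip_width: 0.0004
grasp_force: 0.9
```

Emit:
{"api": "servo_tool", "payload": {"plan": [{"xyz": [0.1, 0, 0], "twist": [0, 0, 0], "jaw": 1}, {"xyz": [0.2, 0, 0], "twist": [0, 0, 0], "jaw": 1}]}}

```text
time_s: 13.02
tool_pos: [0.5588, 0.2489, 0.1877]
tool_rot: [-180.0, 0.0, 102.1]
force: [-0.7, -2.3, -0.1]
grip_width: 0.0
grasp_force: 0.9
```

Emit:
{"api": "servo_tool", "payload": {"plan": [{"xyz": [0.05, 0, 0], "twist": [0, 0, 0], "jaw": 1}, {"xyz": [0.1, 0, 0], "twist": [0, 0, 0], "jaw": 1}]}}

```text
time_s: 13.18
tool_pos: [0.5586, 0.2499, 0.1877]
tool_rot: [-180.0, 0.0, 102.1]
force: [0.1, -2.0, -1.5]
grip_width: 0.0006
grasp_force: 0.9
```

Emit:
{"api": "servo_tool", "payload": {"plan": [{"xyz": [0.1, 0, 0], "twist": [0, 0, 0], "jaw": 1}, {"xyz": [0.2, 0, 0], "twist": [0, 0, 0], "jaw": 1}]}}

```text
time_s: 13.35
tool_pos: [0.5582, 0.2517, 0.1877]
tool_rot: [-180.0, 0.0, 102.1]
force: [1.7, -2.6, 0.6]
grip_width: 0.0005
grasp_force: 1.6
```

Emit:
{"api": "servo_tool", "payload": {"plan": [{"xyz": [0.05, 0, 0], "twist": [0, 0, 0], "jaw": 1}, {"xyz": [0.05, 0, 0], "twist": [0, 0, 0], "jaw": 1}]}}

```text
time_s: 13.52
tool_pos: [0.5582, 0.2519, 0.1877]
tool_rot: [-180.0, 0.0, 102.1]
force: [-0.7, -2.9, -0.6]
grip_width: 0.0002
grasp_force: 1.5
```

Emit:
{"api": "servo_tool", "payload": {"plan": [{"xyz": [0.05, 0, 0], "twist": [0, 0, 0], "jaw": 1}, {"xyz": [0.1, 0, 0], "twist": [0, 0, 0], "jaw": 1}, {"xyz": [0.1, 0, 0], "twist": [0, 0, 0], "jaw": 1}, {"xyz": [0.1, 0, 0], "twist": [0, 0, 0], "jaw": 1}]}}

```text
time_s: 13.85
tool_pos: [0.5582, 0.2524, 0.1877]
tool_rot: [-180.0, 0.1, 102.1]
force: [0.5, -5.9, 0.0]
grip_width: 0.0007
grasp_force: 2.3
```

```bash
python3 g.py
```

```text
13.85 pos [0.5582 0.2524 0.1877] rot [-1.7999e+02  8.0000e-02  1.0209e+02] F [ 0.48 -5.92  0.  ]
gauge along/lat mm 67.98523750213877 -0.3135752320175753 axial F -5.8942034392830385
```

The anvil is found: 5.9 N total, of which about 4 N is on the anvil. I'll approach a total of about 11 N.

Emit:
{"api": "servo_tool", "payload": {"plan": [{"xyz": [0.05, 0, 0], "twist": [0, 0, 0], "jaw": 1}, {"xyz": [0.1, 0, 0], "twist": [0, 0, 0], "jaw": 1}, {"xyz": [0.1, 0, 0], "twist": [0, 0, 0], "jaw": 1}, {"xyz": [0.1, 0, 0], "twist": [0, 0, 0], "jaw": 1}]}}

```text
time_s: 14.18
tool_pos: [0.5581, 0.253, 0.1877]
tool_rot: [-180.0, 0.1, 102.1]
force: [0.9, -5.9, 2.1]
grip_width: 0.0005
grasp_force: 2.7
```

Emit:
{"api": "servo_tool", "payload": {"plan": [{"xyz": [0.05, 0, 0], "twist": [0, 0, 0], "jaw": 1}, {"xyz": [0.1, 0, 0], "twist": [0, 0, 0], "jaw": 1}, {"xyz": [0.1, 0, 0], "twist": [0, 0, 0], "jaw": 1}, {"xyz": [0.1, 0, 0], "twist": [0, 0, 0], "jaw": 1}]}}

```text
time_s: 14.52
tool_pos: [0.5581, 0.2534, 0.1876]
tool_rot: [-180.0, 0.2, 102.0]
force: [0.8, -7.8, 1.4]
grip_width: 0.0003
grasp_force: 3.2
```

Emit:
{"api": "servo_tool", "payload": {"plan": [{"xyz": [0.05, 0, 0], "twist": [0, 0, 0], "jaw": 1}, {"xyz": [0.05, 0, 0], "twist": [0, 0, 0], "jaw": 1}, {"xyz": [0.05, 0, 0], "twist": [0, 0, 0], "jaw": 1}]}}

```text
time_s: 14.77
tool_pos: [0.5581, 0.2536, 0.1876]
tool_rot: [-180.0, 0.2, 102.0]
force: [0.8, -7.9, 1.9]
grip_width: 0.0004
grasp_force: 3.5
```

Emit:
{"api": "servo_tool", "payload": {"plan": [{"xyz": [0.05, 0, 0], "twist": [0, 0, 0], "jaw": 1}, {"xyz": [0.1, 0, 0], "twist": [0, 0, 0], "jaw": 1}, {"xyz": [0.13, 0, 0], "twist": [0, 0, 0], "jaw": 1}, {"xyz": [0.13, 0, 0], "twist": [0, 0, 0], "jaw": 1}, {"xyz": [0.13, 0, 0], "twist": [0, 0, 0], "jaw": 1}]}}

```text
time_s: 15.18
tool_pos: [0.558, 0.2542, 0.1877]
tool_rot: [-180.0, 0.3, 102.0]
force: [1.0, -9.0, 2.7]
grip_width: 0.0003
grasp_force: 4.2
```

Emit:
{"api": "servo_tool", "payload": {"plan": [{"xyz": [0.04, 0, 0], "twist": [0, 0, 0], "jaw": 1}, {"xyz": [0.08, 0, 0], "twist": [0, 0, 0], "jaw": 1}, {"xyz": [0.08, 0, 0], "twist": [0, 0, 0], "jaw": 1}, {"xyz": [0.08, 0, 0], "twist": [0, 0, 0], "jaw": 1}, {"xyz": [0.08, 0, 0], "twist": [0, 0, 0], "jaw": 1}]}}

```text
time_s: 15.6
tool_pos: [0.558, 0.2546, 0.1877]
tool_rot: [-179.9, 0.3, 102.0]
force: [1.0, -9.7, 4.2]
grip_width: 0.0005
grasp_force: 4.5
```

Emit:
{"api": "servo_tool", "payload": {"plan": [{"xyz": [0, 0, 0], "twist": [0, 0, 0], "jaw": 1}, {"xyz": [0, 0, 0], "twist": [0, 0, 0], "jaw": 1}, {"xyz": [0, 0, 0], "twist": [0, 0, 0], "jaw": 1}, {"xyz": [0, 0, 0], "twist": [0, 0, 0], "jaw": 1}, {"xyz": [0, 0, 0], "twist": [0, 0, 0], "jaw": 1}, {"xyz": [0, 0, 0], "twist": [0, 0, 0], "jaw": 1}]}}

```text
time_s: 16.1
tool_pos: [0.558, 0.2546, 0.1877]
tool_rot: [-179.9, 0.3, 102.0]
force: [1.5, -9.5, 3.2]
grip_width: 0.0003
grasp_force: 4.5
```

Emit:
{"api": "servo_tool", "payload": {"plan": [{"xyz": [0, 0, 0], "twist": [0, 0, 0], "jaw": 1}, {"xyz": [0, 0, 0], "twist": [0, 0, 0], "jaw": 1}, {"xyz": [0, 0, 0], "twist": [0, 0, 0], "jaw": 1}, {"xyz": [0, 0, 0], "twist": [0, 0, 0], "jaw": 1}, {"xyz": [0, 0, 0], "twist": [0, 0, 0], "jaw": 1}, {"xyz": [0, 0, 0], "twist": [0, 0, 0], "jaw": 1}, {"xyz": [0, 0, 0], "twist": [0, 0, 0], "jaw": 1}, {"xyz": [0, 0, 0], "twist": [0, 0, 0], "jaw": 1}]}}

```text
time_s: 16.77
tool_pos: [0.558, 0.2546, 0.1877]
tool_rot: [-179.9, 0.3, 102.0]
force: [1.1, -11.2, 3.9]
grip_width: 0.0005
grasp_force: 4.5
```

```bash
python3 g.py
```

```text
16.77 pos [0.558  0.2546 0.1877] rot [-179.94    0.32  102.  ] F [  1.15 -11.23   3.92]
gauge along/lat mm 70.16387769393555 -0.5731425576267163 axial F -11.21934559147681
```

I held about 10 N total for over 1.5 s, so roughly 8 N was on the anvil. Now I'll ease back to the bore centre.

Emit:
{"api": "servo_tool", "payload": {"plan": [{"xyz": [-0.15, 0, 0], "twist": [0, 0, 0], "jaw": 1}, {"xyz": [-0.3, 0, 0], "twist": [0, 0, 0], "jaw": 1}, {"xyz": [-0.45, 0, 0], "twist": [0, 0, 0], "jaw": 1}, {"xyz": [-0.6, 0, 0], "twist": [0, 0, 0], "jaw": 1}, {"xyz": [-0.8, 0, 0], "twist": [0, 0, 0], "jaw": 1}, {"xyz": [-1.1, 0, 0], "twist": [0, 0, 0], "jaw": 1}, {"xyz": [-1.4, 0, 0], "twist": [0, 0, 0], "jaw": 1}, {"xyz": [-1.7, 0, 0], "twist": [0, 0, 0], "jaw": 1}, {"xyz": [-1.7, 0, 0], "twist": [0, 0, 0], "jaw": 1}, {"xyz": [-1.7, 0, 0], "twist": [0, 0, 0], "jaw": 1}]}}

```text
time_s: 17.6
tool_pos: [0.5605, 0.2411, 0.1877]
tool_rot: [180.0, -0.0, 102.1]
force: [-0.3, 0.0, -0.4]
grip_width: 0.0008
grasp_force: 0.0
```

```bash
python3 g.py
```

```text
17.6 pos [0.5605 0.2411 0.1877] rot [ 1.8000e+02 -2.0000e-02  1.0211e+02] F [-0.29  0.01 -0.38]
gauge along/lat mm 56.36715571574975 -0.23377650717617124 axial F 0.0738081480129706
```

Free of contact, and near the bore centre. Lifting straight up, then clear of the cameras' view.

Emit:
{"api": "servo_tool", "payload": {"plan": [{"xyz": [-0.1, 0, -1], "twist": [0, 0, 0], "jaw": 1}, {"xyz": [-0.1, 0, -2.5], "twist": [0, 0, 0], "jaw": 1}, {"xyz": [-0.1, 0, -5], "twist": [0, 0, 0], "jaw": 1}, {"xyz": [-0.1, 0, -8], "twist": [0, 0, 0], "jaw": 1}, {"xyz": [-0.1, 0, -11], "twist": [0, 0, 0], "jaw": 1}, {"xyz": [-0.1, 0, -14], "twist": [0, 0, 0], "jaw": 1}, {"xyz": [-0.1, 0, -17], "twist": [0, 0, 0], "jaw": 1}, {"xyz": [-3, 0, -19], "twist": [0, 0, 0], "jaw": 1}, {"xyz": [-7, 0, -19], "twist": [0, 0, 0], "jaw": 1}, {"xyz": [-11, 0, -19], "twist": [0, 0, 0], "jaw": 1}]}}

```text
time_s: 18.43
tool_pos: [0.5835, 0.1348, 0.382]
tool_rot: [179.6, 0.0, 102.4]
force: [0.3, -1.4, -1.1]
grip_width: 0.0
grasp_force: 0.0
```

Emit:
{"api": "servo_tool", "payload": {"plan": [{"xyz": [-4, 0, 0], "twist": [0, 0, 0], "jaw": 1}, {"xyz": [-8, 0, 0], "twist": [0, 0, 0], "jaw": 1}, {"xyz": [-8, 0, 0], "twist": [0, 0, 0], "jaw": 1}, {"xyz": [-8, 0, 0], "twist": [0, 0, 0], "jaw": 1}]}}

```text
time_s: 18.77
tool_pos: [0.601, 0.0519, 0.3791]
tool_rot: [179.9, 0.1, 101.8]
force: [0.3, 1.3, 0.7]
grip_width: 0.0007
grasp_force: 0.0
```

Run:
```python
from w import *
obs();c=look("top");s=look("side")
i=np.hstack([c["img"][190:310,130:330],s["img"][240:360,220:420]])
a=cv2.resize(i,None,fx=2,fy=2);cv2.imwrite("pics/t4.png",a[:,:,::-1])
```

```text
18.77 pos [0.601  0.0519 0.3791] rot [1.7993e+02 7.0000e-02 1.0177e+02] F [0.31 1.34 0.73]
top outer [220.9 256.4] [29.5 29.9] [0.5614 0.2359]
top hole [219.9 255.7] [21.6 23.9] [0.563  0.2381]
top outer [425.3 239.6] [53.7 75.4] [ 0.5632 -0.2448]
top hole [408.9 259.8] [22.4 24.5] [ 0.5184 -0.201 ]
top hole [437.1 249.4] [21.4 23.6] [ 0.5378 -0.2697]
top hole [412.8 230.2] [21.1 23.5] [ 0.5882 -0.2182]
top hole [441.1 219.7] [20.3 23.3] [ 0.6081 -0.288 ]
top outer [366.2 153.6] [28.6 29.2] [ 0.7871 -0.1271]
top hole [366.3 154. ] [18.9 22.4] [ 0.7861 -0.1271]
side outer [321.6 299.2] [31.2 37.3] [0.5617 0.2377]
side outer [238.4 202.8] [21.  28.4] [ 0.7851 -0.1238]
side outer [326.1 185.5] [29.8 59.7] [ 0.5592 -0.2353]
```

View pics/t4.png

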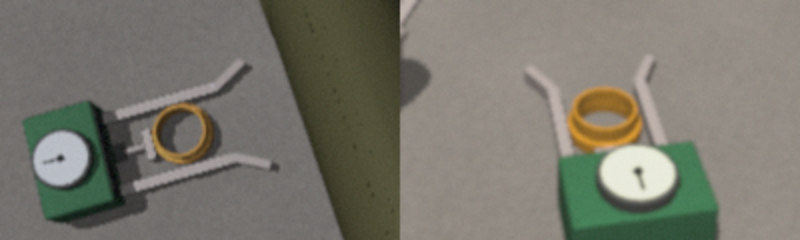

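Both views show the ring flat against the anvil, at top (220,256) and side (321,299). That is about 52 mm into the throat and centred, and the cluster and spare ring haven't moved. Handing in.

```bash
python3 -c "
from cell import env
print(env.sign_off())"
```

```text
the job is handed in; nothing more can be done
None
```

I handed the job in without a verdict shown: the shouldered ring stands free about 52 mm into the throat, after more than 1 s against the anvil at an estimated 8 N, and the last pictures show the cluster and spare ring unmoved.

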